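Check a wall-thickness gauge, then hold it square on a tilted filter housing

ROBOT

A 6-joint arm with a two-finger parallel gripper is mounted at the origin on the work surface. World frame = base frame: x ahead of the robot, y to its left, z up, the work surface at z = 0. Lengths are in mm, angles in degrees, forces in N, time in s.
With the tool pointing down it reaches from about 300 to 825 mm from the base axis. Payload 5.4 kg.
Tool frame: the origin (TCP) lies on the centre line of the jaws, within the pads' length; the fingertips stand 19 mm ahead of it and the grasp point (between the pads) is the TCP (ctrl.finger_overhang is the distance from the TCP to the fingertips, in mm); z points along the fingers, y is the direction in which the jaws open and shut (so a half turn about z gives the same grasp; the last joint's range is limited). The gripper opens to 92 mm and grips with 3 to 60 N. Pads are 20 mm wide; open, the fingers measure 128 mm over their backs; the gripper's body (75 mm by 189 mm) begins 69 mm behind the grasp point.
Start: joints at [59.754, 9.076, 91.501, -0, 79.423, -12.038], TCP at [179.684, 546.186, 210.801] pointing down, gripper open.
Joint ranges: [-166.64, 166.64], [-54.1, 131.32], [10.49, 154.53], [-73.88, 253.88], [9.74, 151.15], [-171.62, 171.62]. Speed limits (degrees/s): [147.25, 147.25, 180, 180, 180, 180].

INTERFACE

Orientations are given as [roll, pitch, yaw] about the fixed x, y, z axes, in that order (R = Rz(yaw) Ry(pitch) Rx(roll)).
In Python, from workcell import ctrl gives the robot as it stands.
- The arm moves only by the tool play_rows, never from a script. Its argument "series" is a list of rows, each a list of 7 numbers: the shift along the tool's x, y, z in cm, then the turn, a rotation vector about the tool's x, y, z in degrees, then the opening, from -1 (shut) to 1 (fully open), so that 0 is half open. A call has 1 to 5 rows; each row is the pose to reach, as a shift and turn from the pose commanded when the call began, along the tool's axes at that moment; what a row does not reach only later rows make up. A row lasts 1/8 s, in which the tool goes at most 62.5 mm and 10.7 degrees, less where a joint would pass 70% of its speed; a pose out of reach is approached as far as the arm can. A call with a gripper value outside its range is refused whole. The fingers move at their own pace and stop on an object; "squeeze" is the grip in N (left out, the last holds). Time passes only in rows, so rows that repeat a pose let the fingers close. It gives the time, the measured TCP pose, the force and the opening at its end, in the units of the state.
- ctrl.read_state(): the state, without advancing time (a new reading comes with each control period).
- ctrl.camera(name): name is "side" or "top"; returns a dict with "image" (420x560x3 uint8, red, green, blue), "range_z" (420x560 float32, mm along the optical axis (not along the pixel's ray), 0 where there is no reading), "fx", "fy", "cx", "cy" (pixels), "dist_coeffs" ([k1, k2, p1, p2, k3] as OpenCV has them; the pictures are not rectified), "R" (3x3) and "t" (3): a world point X has camera coordinates R X + t. Camera axes: x right, y down, z forward; pixel columns grow to the right and rows downward; lengths in mm; the calibration is good to about 2 mm. A picture is of the moment at which its call begins.
- ctrl.job_done(): hands the job in, once; it reports no verdict.
The state is a dict: "time_s": time; "qpos": joint angles; "joint_velocities": joint speeds; "effort": joint torques, N m; "eef_pos": TCP position; "tcp_rot": TCP orientation; "ft_force": force on the tool from outside, world axes, zero at the start; "torque": the same for the moment, N m; "grip_width": opening from 0.0 (shut) to 1.0 (fully open).
Only numpy, scipy, OpenCV 4.12 (cv2) and the standard library are available. Lean on these libraries where they do the work, as an engineer would, in place of code of your own. Each camera call takes 0.05 s, during which the arm holds its last target.

TASK

Lift the pocket wall-thickness gauge out of its dock and check it by pressing its spring-loaded foot straight down on the round steel reference disc, gauge upright and the foot about half pushed in, for a full second. Then press the foot in the same light way inside the small ring marked on the tilted black filter housing, with the gauge square to that sloping face, without shifting the housing or disturbing the other parts on the bench. Finish while still holding the gauge there, foot about half in: do not let go or put it down.

Things in the scene. Friction and masses are not known exactly. Their poses are not given: they have to be found in the camera images.
- gauge_grip (a point): Centre of the grey plastic body of the gauge, which stands upright in the dock at the start. The body is a box 40 (own x) x 28 (own y) x 64 (own z, up when docked), small dark screen on its -x face; the point is 32 mm above the body's underside. A round steel nose (18 dia) reaches 22 mm below the underside and the sprung foot reaches 14 mm beyond the nose, all on the body's axis. The gauge points along its own -z. Grasp it across the 28 mm sides; mass 140 to 225 g.
- gauge_tip (a point): End of the gauge's measuring foot (10 dia, dark steel, rounded end), on the gauge's axis, 68 mm below gauge_grip when the foot is free and nearer by as much as it is pushed in. Moves with the foot; axes as the gauge's.
- gauge_foot (a joint): How far the foot is pushed into the gauge, m: 0 free, 0.010 fully in. Spring: 1.5 N to begin, 500 N/m (4 N half in, 6.5 N fully in).
- dock: Black block 70 x 70 x 45 tall, fixed, with a 26 dia hole straight down through its middle. The gauge's nose and foot hang in the hole and its body's underside rests on the top, so the gauge lifts straight up, 36 mm to be clear of the hole; axes: gauge and dock have nearly the same yaw. Origin: centre of the underside.
- ref_disc: Round plain steel reference disc, 48 dia, 20 thick, fixed flat on the bench, 20 mm high. Origin: centre of the underside.
- disc_top (a point): Centre of the disc's top face.
- stand: Aluminium tilting stand, fixed on the bench: base 120 (x) x 124 (y) x 10, two side cheeks 68 high that carry the housing on an axle along the stand's own y, 62 mm above the bench. Origin: centre of the underside.
- housing (a joint): Tilt of the filter housing in its stand, rad: 0 is face level, larger leans the face down towards the stand's own -x side (its normal leans to -x). Held by stiff friction (3 N m); it must stay as it is. Housing: black printed box 110 (x) x 100 (y) x 28 with an outlet stub (26 dia, 22 long) on its +x edge and a grille of slots on the -y half of its upper face; its middle lies on the axle.
- spot (a point): Centre of the marked ring (thin white ring, 18 dia, practically flush) on the housing's upper face, beside the grille on the +y half: 5 mm to +x, 22 mm to +y and 14 mm above the housing's middle. Its axes are the housing's: z is the outward normal of the sloping face.
- y_adapter: Bystander, loose: black printed Y-shaped adapter standing upright, round stem 32 dia, 75 tall overall, two short tubes spread to 66 wide. Origin: centre of its underside.
- cartridge: Bystander, loose: flat filter cartridge, black frame 50 x 80 x 14 with white paper panels. Origin: centre of its underside.
- mesh_cover: Bystander, loose: flat black printed cover 55 x 85 x 8 with rows of holes. Origin: centre of its underside.
- elbow: Bystander, loose: cream printed elbow adapter 30 x 26 x 62 tall with a side tube. Origin: centre of its underside.
- steel_block: Bystander, loose: square steel block 40 x 40 x 20 (not the reference disc). Origin: centre of its underside.
- valve_cap: Bystander, loose: white plastic valve cap, 52 dia, 24 tall with a central stub. Origin: centre of its underside.
- jar: Bystander, loose: small closed jar 48 dia, 60 tall. Origin: centre of its underside.
Not all that is in view belongs to the job. What is shaped like the stand but green or pink is not meant.

How it is judged (in metres and radians):
On the way, in this order (a step that is already met when the one before it is completed fails the run):
1. the gauge, held upright, is pressed lightly on the reference disc (foot 2 to 9 mm in, within 20 mm of the disc's centre, within 0.15 rad of upright) for 0.6 s (value of joint gauge_foot between 0.002 and 0.009 m and horizontal distance between gauge_tip and disc_top below 0.02 m and angle between gauge_grip's own z axis and vertical below 0.15 rad and contact force between gauge and ref_disc above 1 N), for 0.6 s.
2. the gauge's foot is pressed lightly inside the ring on the housing, square to the face, for 0.5 s (value of joint gauge_foot between 0.002 and 0.0088 m and distance between gauge_tip and spot below 0.009 m and angle between the z axis of gauge_grip and the z axis of spot, either way round below 0.15 rad and contact force between gauge and housing between 1 and 9 N and contact force between the fingers and gauge above 2 N), for 0.5 s.
At the end, for the whole second after the job is handed in: The gripper holds the gauge (over 2 N), at rest, its tip within 9 mm of the centre of the ring on the housing, foot 2 to 8.8 mm in, contact force 1 to 9 N, axis within 0.15 rad of the normal of the face; the spot is within 6 mm of its starting place (all of step 2 and linear speed of gauge below 0.01 m/s and distance of spot from where it was at the start of the episode below 0.006 m); the arm keeps its last pose, push and grip.
It fails at once if the gauge is pressed on the housing or the disc with more than 20 N (contact force between gauge and housing above 20 N or contact force between gauge and ref_disc above 20 N).
It fails at once if the housing is shifted by more than 10 mm at the spot (distance of spot from where it was at the start of the episode above 0.01 m).
It fails at once if one of the other parts on the bench is moved by more than 30 mm (distance of any of y_adapter, cartridge, mesh_cover, elbow, steel_block, valve_cap, jar from where it was at the start of the episode above 0.03 m).
It also fails if it takes over 56 s, if anything falls off the work surface, if the arm or the gripper's body presses on something with over 40 N, if the wrist force passes 120 N, or if a joint passes its speed limit or range.

## Working session

There is one attempt and no reset: what is moved stays moved. The work goes in short steps, Python scripts to look and compute and a tool call to move; the robot and the scene stay as the last step left them, time stands still between calls to the robot, and variables do not carry over. Pictures are saved under pics/ and viewed, and the job is handed in when it is done.

Besides the shell and the picture viewer there is one more tool, called after "Emit:" as name(argument=value, ...) on one line, values as JSON. play_rows: Moves the arm, as the interface text tells. Its arguments: {"type":"object","properties":{"series":{"type":"array"},"squeeze":{"type":"number"}},"required":["series"]}

```bash
mkdir -p pics; python3 - <<'E'
from workcell import ctrl
import cv2, numpy as np, pickle
print(ctrl.read_state())
for n in("side","top"):
    c=ctrl.camera(n); pickle.dump(c,open(n+"0.pkl","wb"))
    cv2.imwrite(f"pics/{n}0.png",c["image"][:,:,::-1])
    print(n,c["fx"],c["cx"],c["cy"],c["dist_coeffs"],np.round(c["R"],3).tolist(),c["t"])
E
```

```text
{'time_s': 0.0, 'qpos': array([ 5.97530520e+01,  9.11259163e+00,  9.15711629e+01, -3.51525513e-04,
        7.94210511e+01, -1.20364161e+01]), 'joint_velocities': array([-8.16538697e-02,  2.07684981e-02,  3.80471902e-02, -2.51753575e-02,
        4.39132766e-02,  9.20645218e-05]), 'effort': array([-6.92374397e-05, -3.85588145e+01, -3.22099507e+01,  7.00510573e-02,
        3.81695805e-02, -1.54290537e-04]), 'eef_pos': array([179.383304  , 545.65268514, 209.82831769]), 'tcp_rot': array([-1.79897426e+02, -2.15176309e-02,  1.61789514e+02]), 'ft_force': array([ 0.66066046, -0.65624485, -0.54516067]), 'torque': array([-0.03639334, -0.02762652, -0.01620656]), 'grip_width': 0.9996258174903931}
side 422.1871071260055 282.00073766824744 211.98179098548553 [-0.04592717  0.          0.          0.          0.        ] [[-0.679, -0.734, -0.018], [-0.346, 0.342, -0.874], [0.647, -0.587, -0.486]] [325.21574148 227.38790782 815.98321017]
top 539.5151166282783 286.29051133020715 209.69110705760215 [-0.11252184  0.          0.          0.          0.        ] [[-0.021, -1.0, -0.002], [-0.989, 0.021, -0.143], [0.143, -0.001, -0.99]] [  29.87366226  443.60726078 1294.42387881]
```

View pics/side0.png

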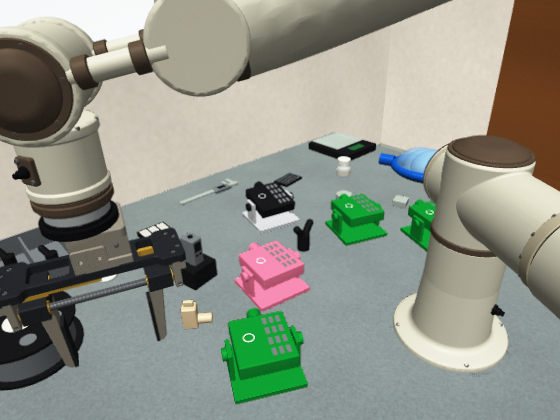

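View pics/top0.png

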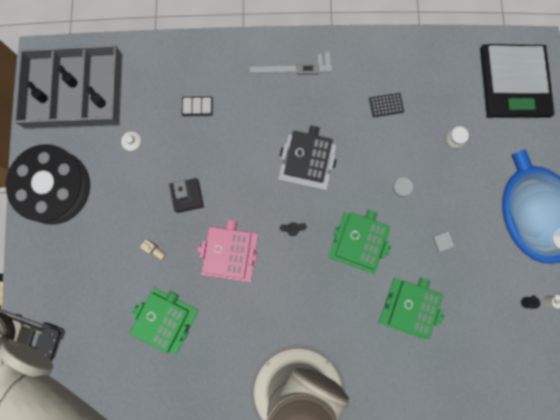

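The side view shows the gauge in its black dock at about (190,255), behind the gripper. The black housing on a grey stand is at (268,203). In the top view the dock and gauge are at (187,195), the black housing at (308,158), a round grey disc at (403,187) and a square grey block at (444,241). Green and pink stands are decoys. The disc candidates are (403,187), which is round, and (444,241), which is square. The round one fits the reference disc. I'll enlarge these to confirm.

```bash
cat > h.py <<'E'
import numpy as np, cv2, pickle
def load(n): return pickle.load(open(n+".pkl","rb"))
def K(c): return np.array([[c["fx"],0,c["cx"]],[0,c["fy"],c["cy"]],[0,0,1.]])
def rays(c,px):
    p=cv2.undistortPoints(np.float64(px).reshape(-1,1,2),K(c),np.float64(c["dist_coeffs"]))[:,0]
    return np.c_[p,np.ones(len(p))]
def atz(c,px,z):
    R=np.array(c["R"]);t=np.array(c["t"]);d=rays(c,px)@R;o=-R.T@t
    s=(z-o[2])/d[:,2]; return o+s[:,None]*d
def cloud(c):
    h,w=c["range_z"].shape; v,u=np.mgrid[:h,:w]
    r=rays(c,np.c_[u.ravel(),v.ravel()])*c["range_z"].reshape(-1,1)
    return ((r-np.array(c["t"]))@np.array(c["R"])).reshape(h,w,3)
def proj(c,X):
    R=np.float64(c["R"]);return cv2.projectPoints(np.float64(X).reshape(-1,1,3),cv2.Rodrigues(R)[0],np.float64(c["t"]),K(c),np.float64(c["dist_coeffs"]))[0][:,0]
E
python3 - <<'E'
from h import *
t=load("top0");s=load("side0")
def crop(c,x0,y0,w,h,k): return cv2.resize(c["image"][y0:y0+h,x0:x0+w,::-1],None,fx=k,fy=k,interpolation=cv2.INTER_NEAREST)
a=np.vstack([np.hstack([crop(t,262,115,90,75,4),crop(t,160,165,90,75,4)]),np.hstack([crop(t,370,160,90,75,4),crop(s,160,215,90,75,4)])])
cv2.imwrite("pics/crop0.png",a)
cv2.imwrite("pics/sideh.png",crop(s,230,170,100,75,8))
for c,px in((t,[(187,188),(195,205),(403,187),(444,241),(330,180),(308,158),(299,153),(60,300)]),(s,[(268,203),(248,205)])):
    P=cloud(c)
    for u,v in px: print((u,v),np.round(P[v,u],1))
E
```

```text
(187, 188) [492.1 254.2  94. ]
(195, 205) [458.5 243.1  46.5]
(403, 187) [ 497.  -273.6   20.2]
(444, 241) [ 358.6 -368.9   22.6]
(330, 180) [ 5.227e+02 -9.240e+01 -5.000e-01]
(308, 158) [563.6 -34.9  72. ]
(299, 153) [576.5 -13.4  72. ]
(60, 300) [231.2 594.8   1.3]
(268, 203) [540.8  -7.5  70.6]
(248, 205) [580.2  30.3  63.7]
```

View pics/crop0.png

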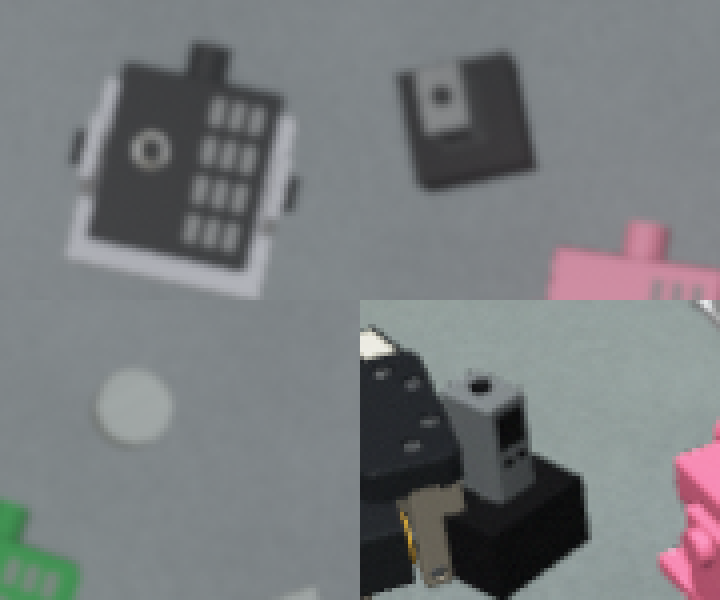

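View pics/sideh.png

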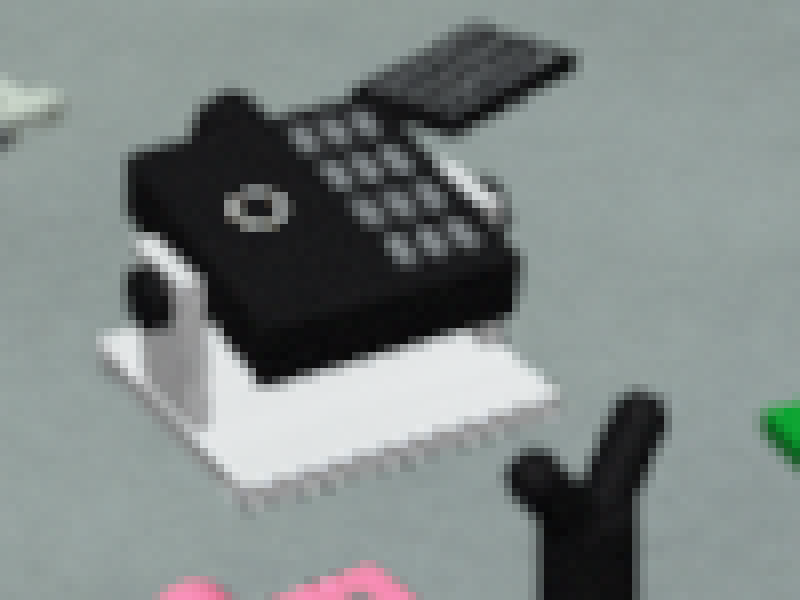

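The black housing has its stub towards +x and sits on the white-grey stand. Its ring is at about top pixel (299,152). The disc at (403,187) is round, unlike the square block, so it is the reference disc. The gauge body is at top pixel (180,189), with its screen facing the robot (-x). Next I'll measure the poses.

```bash
cat > meas.py <<'E'
from h import *
from scipy.optimize import least_squares
t=load("top0");s=load("side0")
# ring sub-pixel centre in both images: bright pixels in dark surround
def blob(c,x0,y0,w,h,thr):
    g=cv2.cvtColor(c["image"],cv2.COLOR_RGB2GRAY)[y0:y0+h,x0:x0+w].astype(float)
    m=g>thr; v,u=np.nonzero(m); wt=g[m]-thr
    print("ring px n",m.sum(), [u.min()+x0,u.max()+x0,v.min()+y0,v.max()+y0])
    return np.array([(u*wt).sum()/wt.sum()+x0,(v*wt).sum()/wt.sum()+y0])
rt=blob(t,291,144,17,17,90); rs=blob(s,256,190,13,12,60)
print("ring",rt,rs)
# triangulate
def P(c): return np.c_[np.array(c["R"]),np.array(c["t"])]
X=cv2.triangulatePoints(P(t),P(s),rays(t,[rt])[0,:2].reshape(2,1),rays(s,[rs])[0,:2].reshape(2,1)).ravel();X=X[:3]/X[3]
print("spot tri",X, "reproj",proj(t,X)-rt,proj(s,X)-rs)
# plane from clouds near the ring, dark area
for n,c in(("top",t),("side",s)):
    C=cloud(c); g=cv2.cvtColor(c["image"],cv2.COLOR_RGB2GRAY)
    m=(np.linalg.norm(C-X,axis=2)<38)&(c["range_z"]>0)&(C[:,:,2]>30)&(g<95)
    p=C[m]; 
    for k in range(5):
        o=p.mean(0);nn=np.linalg.svd(p-o)[2][2];nn*=np.sign(nn[2]);d=(p-o)@nn;p=p[abs(d)<max(3*np.median(abs(d)),1.0)]
    print(n,len(p),"normal",nn,"rms",d.std(),"tilt",np.degrees(np.arccos(nn[2])),"az",np.degrees(np.arctan2(nn[1],nn[0])),"spot offplane",(X-o)@nn)
# disc
g=cv2.cvtColor(t["image"],cv2.COLOR_RGB2GRAY)[170:204,386:420]
m=(g>int(np.median(t["image"][165:170,390:415])+12)).astype(np.uint8);k,l,st,ce=cv2.connectedComponentsWithStats(m)
i=1+st[1:,4].argmax();print("disc px",ce[i]+[386,170],st[i],atz(t,[ce[i]+[386,170]],20))
# cloud z at disc
C=cloud(t);print("disc z",np.median(C[182:192,398:408,2]))
m=(C[:,:,2]>14)&(np.linalg.norm(C[:,:,:2]-[497,-273],axis=2)<40);print("disc cloud",np.median(C[m],0),(C[m].min(0)+C[m].max(0))/2)
E
python3 meas.py
```

```text
ring px n 73 [np.int64(294), np.int64(304), np.int64(147), np.int64(157)]
ring px n 35 [np.int64(258), np.int64(265), np.int64(193), np.int64(198)]
ring [298.94708995 151.64902998] [261.70304302 195.64008395]
spot tri [577.25834003 -14.42013203  77.42301739] reproj [[0.51456596 0.47608338]] [[-0.61332316 -0.07860925]]
top 574 normal [-0.1683151   0.0411699   0.98487312] rms 2.447739110878311 tilt 9.978408166688565 az 166.25531384617244 spot offplane 0.06631040213061737
side 259 normal [-0.1735058   0.04781577  0.98367138] rms 1.2378964885063577 tilt 10.368240143496598 az 164.59253962135713 spot offplane 0.5261403658797716
disc px [403.35271318 185.96511628] [  9   7  18  18 258] [[ 499.67960292 -274.72823008   20.        ]]
disc z 21.073607854830282
disc cloud [ 499.25484731 -273.44583784   20.82156616] [ 499.82082741 -273.72896264   21.70673022]
```

```bash
cat > fit.py <<'E'
from h import *
from scipy.optimize import least_squares
from scipy.spatial.transform import Rotation as Ro
t=load("top0");s=load("side0")
def model(p,L):
    R=Ro.from_euler("ZY",[p[2],-p[3]]).as_matrix()   # normal leans to -x
    return np.array([p[0],p[1],62])+np.float64(L)@R.T
Lt=[(55,50,14),(55,-50,14),(-55,-50,14),(-55,50,14),(5,22,14)]
pt=np.array([(293.2,131.2),(332.7,138.7),(323.5,182.5),(284,174.5),(298.95,151.65)])
Ls=[(55,50,14),(-55,50,14),(-55,-50,14),(5,22,14)]
ps=np.array([(246.4,189.4),(262.7,213.7),(294.4,202.5),(261.7,195.6)])
f=lambda p:np.r_[(proj(t,model(p,Lt))-pt).ravel(),(proj(s,model(p,Ls))-ps).ravel()]
r=least_squares(f,[565,-35,-.22,.17],x_scale=[10,10,.1,.1])
print(r.x[:2],np.degrees(r.x[2:]),np.round(r.fun,1),"spot",model(r.x,[(5,22,14)]))
for th in(0.1,.17,.3): 
    q=least_squares(lambda p:f([*p,th]),r.x[:3],x_scale=[10,10,.1]);print(th,q.cost)
# gauge
print("gauge top hole",atz(t,[(180.5,188.7)],109),atz(s,[(190,236.2)],109))
C=cloud(t)
for lo,hi in((100,118),(38,52)):
    m=(C[:,:,2]>lo)&(C[:,:,2]<hi)&(np.linalg.norm(C[:,:,:2]-[480,250],axis=2)<70)
    p=C[m];rc=cv2.minAreaRect(np.float32(p[:,:2]));print(lo,m.sum(),p.mean(0),rc)
def crop(c,x0,y0,w,h,k): return cv2.resize(c["image"][y0:y0+h,x0:x0+w,::-1],None,fx=k,fy=k,interpolation=cv2.INTER_CUBIC)
a=np.hstack([crop(t,165,172,45,45,8),crop(s,172,222,50,45,8)]);a=cv2.convertScaleAbs(a,alpha=1.6)
cv2.imwrite("pics/gauge.png",a)
E
python3 fit.py
```

```text
[569.08849098 -35.99608761] [-13.05164356  14.62291739] [-0.8 -1.   0.5 -0.2  0.3  0.8 -0.6  0.5  0.7  1.3 -1.8 -1.8 -0.1 -1.6
  0.7  0.3 -0.   0.3] spot [[575.32670794 -14.85881824  76.8087978 ]]
0.1 16.058791983496096
0.17 9.833029390712714
0.3 7.976602605869603
gauge top hole [[487.95287549 266.73905426 109.        ]] [[488.34846289 263.77634923 109.        ]]
100 220 [487.24929107 267.07943982 109.54108053] ((487.3274841308594, 267.97283935546875), (42.49591827392578, 29.2490177154541), 13.307256698608398)
38 526 [482.30026151 264.49236533  46.02405134] ((487.8015441894531, 268.8878479003906), (71.78421783447266, 71.21344757080078), 10.908350944519043)
```

View pics/gauge.png

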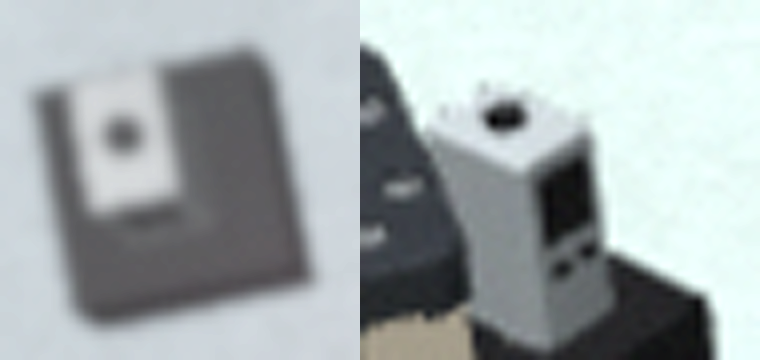

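The gauge is at about (488,267) with yaw about 12°, and its top measured 109.5 against 109 expected. Both cameras put the housing's slope at 10° to 15° with yaw about -13°. I'll move above the gauge now and refine the tilt after the arm has left the view.

```bash
cat > plan.py <<'E'
import sys
from h import *
from workcell import ctrl
from scipy.spatial.transform import Rotation as Ro
def st():
    s=ctrl.read_state(); R=Ro.from_euler("xyz",s["tcp_rot"],degrees=True)
    print("t",round(s["time_s"],3),"pos",np.round(s["eef_pos"],1),"rpy",np.round(s["tcp_rot"],2),"F",np.round(s["ft_force"],2),"w",round(float(s["grip_width"]),3),"q",np.round(s["qpos"],1))
    return s["eef_pos"],R
def go(p,rpy):
    p0,R0=st(); R1=rpy if isinstance(rpy,Ro) else Ro.from_euler("xyz",rpy,degrees=True)
    print("shift cm",np.round(R0.inv().apply(np.array(p)-p0)/10,2),"rotvec",np.round((R0.inv()*R1).as_rotvec(degrees=True),2))
if __name__=="__main__" and len(sys.argv)>1:
    a=[float(x) for x in sys.argv[1:]]; go(a[:3],a[3:6])
E
python3 plan.py 487.7 266.8 170 180 0 192
```

```text
t 0.1 pos [179.4 545.7 209.9] rpy [-1.7990e+02 -2.0000e-02  1.6179e+02] F [-1.24 -1.1  -0.23] w 1.002 q [ 59.8   9.1  91.6  -0.   79.4 -12. ]
shift cm [-38.   -16.85   4.01] rotvec [ -0.09  -0.04 -30.21]
```

Emit:
play_rows(series=[[-7.6,-3.4,0.8,0,0,-6,1],[-15.2,-6.8,1.6,0,0,-12,1],[-22.8,-10.2,2.4,0,0,-18,1],[-30.4,-13.5,3.2,0,0,-24,1],[-38,-16.85,4.0,0,0,-30.2,1]], squeeze=25)

```text
time_s: 0.72
eef_pos: [411.2, 335.7, 180.4]
tcp_rot: [180.0, -0.0, -167.8]
ft_force: [0.1, 0.7, 0.1]
grip_width: 0.999
```

```bash
python3 plan.py 487.7 266.8 170 180 0 192
```

```text
t 0.725 pos [411.2 335.7 180.4] rpy [ 1.800e+02 -2.000e-02 -1.678e+02] F [0.07 0.7  0.08] w 0.999 q [ 26.2   4.  100.6   0.   75.5 -76. ]
shift cm [-6.02 -8.35  1.04] rotvec [ 0.   -0.02  0.2 ]
```

Emit:
play_rows(series=[[-6.0,-8.35,1.0,0,0,0.2,1],[-6.0,-8.35,1.0,0,0,0.2,1],[-6.0,-8.35,1.0,0,0,0.2,1],[-6.0,-8.35,1.0,0,0,0.2,1]])

```text
time_s: 1.23
eef_pos: [485.6, 268.5, 170.5]
tcp_rot: [180.0, -0.1, -168.2]
ft_force: [-0.3, 0.4, 0.3]
grip_width: 1.001
```

```bash
python3 - <<'E'
from plan import *
for n in("side","top"):
    c=ctrl.camera(n); pickle.dump(c,open(n+"1.pkl","wb"))
s,t=load("side1"),load("top1")
def crop(c,x0,y0,w,h,k): return cv2.resize(c["image"][y0:y0+h,x0:x0+w,::-1],None,fx=k,fy=k,interpolation=cv2.INTER_CUBIC)
cv2.imwrite("pics/v1.png",np.hstack([crop(s,120,150,130,150,3),crop(t,130,140,130,150,3)]))
go([487.7,266.8,80],[180,0,192])
E
```

```text
t 1.325 pos [485.3 269.1 170.9] rpy [ 1.7998e+02 -2.0000e-02 -1.6812e+02] F [ 0.42  0.08 -0.02] w 1.002 q [ 16.5   8.   97.3   0.   74.7 -85.4]
shift cm [-0.19 -0.27  9.09] rotvec [ 0.02 -0.02 -0.12]
```

View pics/v1.png

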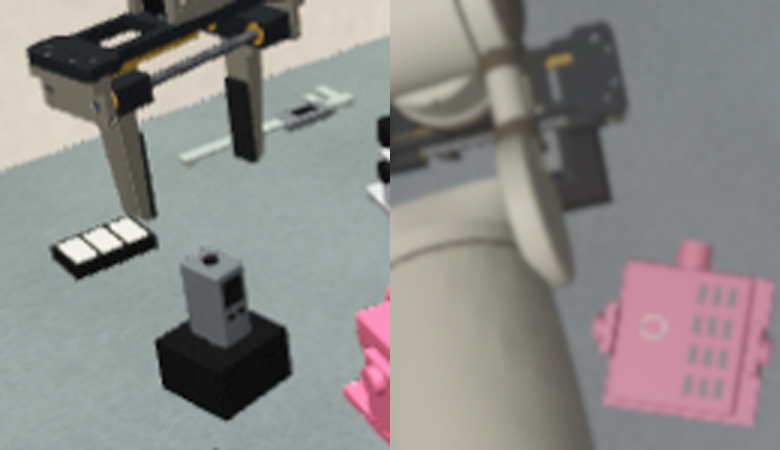

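The gripper straddles the gauge: gauge top at side pixel (190,236), fingers either side of it. I'll descend and close.

Emit:
play_rows(series=[[-0.2,-0.25,3,0,0,0,1],[-0.2,-0.25,6,0,0,0,1],[-0.2,-0.25,8.2,0,0,0,0.7],[-0.2,-0.25,9.1,0,0,0,0.3],[-0.2,-0.25,9.1,0,0,0,0.1]])

```text
time_s: 1.95
eef_pos: [488.2, 266.6, 79.8]
tcp_rot: [-180.0, -0.0, -168.1]
ft_force: [0.0, 0.6, 0.8]
grip_width: 0.697
```

```bash
python3 plan.py 487.7 266.8 80 180 0 192
```

```text
t 1.95 pos [488.2 266.6  79.8] rpy [-1.8000e+02 -3.0000e-02 -1.6814e+02] F [0.05 0.56 0.77] w 0.697 q [ 16.2  14.3 101.2   0.   64.6 -85.7]
shift cm [ 0.04  0.03 -0.02] rotvec [-0.   -0.03 -0.14]
```

Emit:
play_rows(series=[[0,0,0,0,0,0,-1],[0,0,0,0,0,0,-1],[0,0,0,0,0,0,-1],[0,0,0,0,0,0,-1],[0,0,0,0,0,0,-1]], squeeze=25)

```text
time_s: 2.58
eef_pos: [489.0, 266.1, 80.2]
tcp_rot: [180.0, 0.0, -168.2]
ft_force: [-0.8, 0.9, 2.5]
grip_width: 0.303
```

Emit:
play_rows(series=[[0,0,0,0,0,0,-1],[0,0,0,0,0,0,-1],[0,0,0,0,0,0,-1]], squeeze=25)

```text
time_s: 2.95
eef_pos: [489.0, 266.2, 80.2]
tcp_rot: [180.0, 0.0, -168.2]
ft_force: [0.3, 0.4, 4.2]
grip_width: 0.302
```

```bash
python3 plan.py 487.7 266.8 80 180 0 192
```

```text
t 2.95 pos [489.  266.2  80.2] rpy [ 1.8000e+02  3.0000e-02 -1.6821e+02] F [0.35 0.43 4.18] w 0.302 q [ 16.1  14.3 101.1  -0.   64.6 -85.7]
shift cm [0.11 0.09 0.02] rotvec [ 0.    0.03 -0.21]
```

Gripped: width 0.302 is 27.8 mm, matching the 28 mm body. Now a straight lift.

Emit:
play_rows(series=[[0,0,-1,0,0,0,-1],[0,0,-3,0,0,0,-1],[0,0,-6,0,0,0,-1],[0,0,-10,0,0,0,-1],[0,0,-12,0,0,0,-1]])

```text
time_s: 3.58
eef_pos: [489.3, 266.3, 202.2]
tcp_rot: [180.0, 0.1, -168.2]
ft_force: [1.1, 0.0, -2.0]
grip_width: 0.303
```

```bash
python3 - <<'E'
from plan import *
for n in("side","top"):
    c=ctrl.camera(n); pickle.dump(c,open(n+"2.pkl","wb"))
s,t=load("side2"),load("top2")
def crop(c,x0,y0,w,h,k): return cv2.resize(c["image"][y0:y0+h,x0:x0+w,::-1],None,fx=k,fy=k,interpolation=cv2.INTER_CUBIC)
cv2.imwrite("pics/v2.png",crop(s,130,100,160,150,4))
go([499.5,-274,130],[180,0,192])
E
```

```text
t 3.675 pos [490.1 266.5 202.6] rpy [ 179.98    0.27 -168.21] F [-0.05 -0.79 -0.95] w 0.303 q [ 16.1   6.7  95.1   0.   78.  -85.7]
shift cm [ 10.16 -53.11   7.19] rotvec [ 0.02  0.27 -0.21]
```

View pics/v2.png

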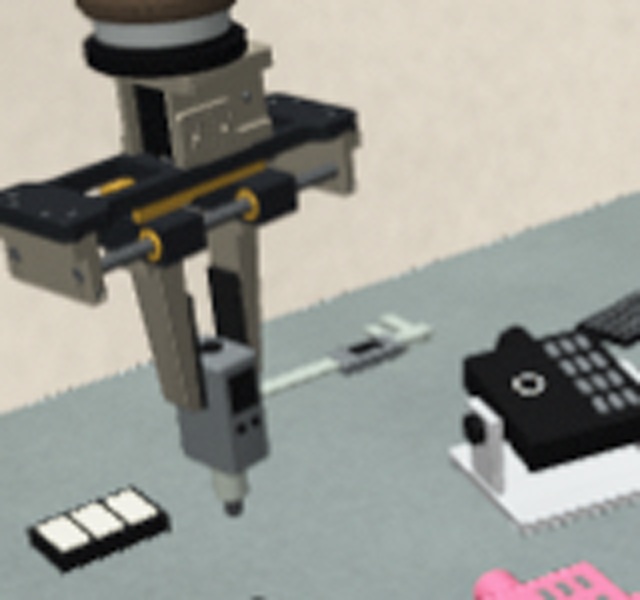

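The gauge hangs straight in the gripper, tip at side pixel (189,228). Next I'll carry it over to the disc.

Emit:
play_rows(series=[[0.9,-4.5,0,0,0,6,-1],[1.9,-10,0,0,0,13,-1],[2.9,-15.5,0,0,0,20,-1],[3.9,-21,0,0,0,27,-1],[4.9,-26.5,0,0,0,34,-1]])

```text
time_s: 4.3
eef_pos: [493.7, -4.8, 198.2]
tcp_rot: [-180.0, -0.1, 157.6]
ft_force: [1.1, 0.2, -2.1]
grip_width: 0.304
```

```bash
python3 plan.py 499.5 -274 130 180 0 150; python3 - <<'E'
from h import *
print(proj(load("side2"),[490.1,266.5,202.6-71.2]))
E
```

```text
t 4.3 pos [493.7  -4.8 198.2] rpy [-1.7998e+02 -1.4000e-01  1.5757e+02] F [ 1.09  0.21 -2.12] w 0.304 q [-14.6  -2.5 105.    0.   77.6 -82.2]
shift cm [-10.82 -24.66   6.8 ] rotvec [-0.02 -0.14  7.57]
[[187.20347098 227.62188903]]
```

Emit:
play_rows(series=[[-2.4,-5.5,0.5,0,0,2,-1],[-4.8,-11,1,0,0,4,-1],[-7.2,-16.5,2,0,0,6,-1],[-9.4,-21.5,3,0,0,7,-1],[-10.8,-24.7,4.5,0,0,7.6,-1]])

```text
time_s: 4.92
eef_pos: [500.6, -275.0, 153.1]
tcp_rot: [180.0, -0.1, 150.1]
ft_force: [0.4, 0.6, -1.9]
grip_width: 0.305
```

Emit:
play_rows(series=[[0,0,0,0,0,0,-1],[0,0,0,0,0,0,-1]])

```text
time_s: 5.18
eef_pos: [501.0, -271.7, 153.8]
tcp_rot: [180.0, -0.1, 150.2]
ft_force: [0.4, 0.7, -2.7]
grip_width: 0.3
```

```bash
python3 - <<'E'
from plan import *
for n in("side","top"):
    c=ctrl.camera(n); pickle.dump(c,open(n+"3.pkl","wb"))
s,t=load("side3"),load("top3")
cv2.imwrite("pics/s3.png",s["image"][:,:,::-1]);cv2.imwrite("pics/t3.png",t["image"][:,:,::-1])
go([499.5,-274,100],[180,0,150])
E
```

```text
t 5.275 pos [ 501.6 -271.6  154.8] rpy [ 1.7998e+02 -2.0000e-02  1.5027e+02] F [ 0.58  0.22 -1.81] w 0.303 q [ -40.6   11.2   95.6    0.    73.2 -100.8]
shift cm [ 0.07 -0.32  5.48] rotvec [ 0.02 -0.02  0.27]
```

View pics/s3.png

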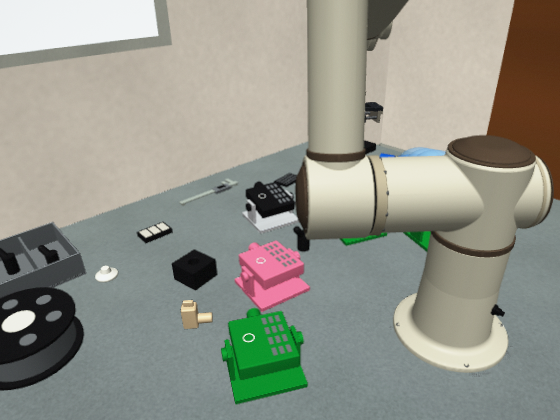

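View pics/t3.png

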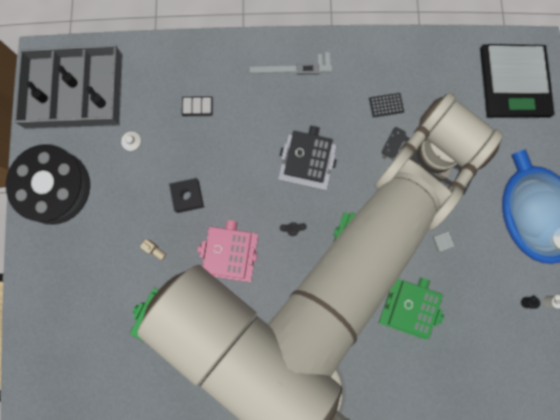

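The dock is empty with its hole visible at top pixel (187,195). The arm hides the disc, so I'll use the earlier measurement and feel for contact.

Emit:
play_rows(series=[[0,-0.15,2,0,0,0.2,-1],[0.1,-0.3,4,0,0,0.2,-1],[0.1,-0.3,5.2,0,0,0.2,-1],[0.1,-0.3,5.6,0,0,0.2,-1],[0.1,-0.3,5.7,0,0,0.2,-1]])

```text
time_s: 5.9
eef_pos: [499.6, -274.9, 98.3]
tcp_rot: [-180.0, 0.0, 150.0]
ft_force: [-0.3, 0.3, -1.9]
grip_width: 0.306
```

```bash
python3 plan.py 499.5 -274 86 180 0 150
```

```text
t 5.9 pos [ 499.6 -274.9   98.3] rpy [-1.7999e+02  4.0000e-02  1.5002e+02] F [-0.28  0.27 -1.92] w 0.306 q [ -41.    14.7   98.3    0.    66.9 -101. ]
shift cm [0.05 0.07 1.23] rotvec [-0.01  0.04  0.02]
```

Emit:
play_rows(series=[[0,0,0.3,0,0,0,-1],[0,0,0.6,0,0,0,-1],[0,0,0.8,0,0,0,-1],[0,0,0.9,0,0,0,-1],[0,0,0.9,0,0,0,-1]])

```text
time_s: 6.52
eef_pos: [499.4, -275.1, 89.2]
tcp_rot: [-180.0, 0.0, 150.0]
ft_force: [-0.9, 0.3, 0.4]
grip_width: 0.3
```

Emit:
play_rows(series=[[0,0,0.1,0,0,0,-1],[0,0,0.2,0,0,0,-1],[0,0,0.3,0,0,0,-1],[0,0,0.32,0,0,0,-1],[0,0,0.32,0,0,0,-1]])

```text
time_s: 7.15
eef_pos: [499.3, -275.0, 85.8]
tcp_rot: [-180.0, 0.0, 150.0]
ft_force: [0.6, 0.3, 1.7]
grip_width: 0.303
```

Emit:
play_rows(series=[[0,0,0,0,0,0,-1],[0,0,0,0,0,0,-1],[0,0,0,0,0,0,-1],[0,0,0,0,0,0,-1],[0,0,0,0,0,0,-1]])

```text
time_s: 7.78
eef_pos: [499.3, -275.0, 85.8]
tcp_rot: [-180.0, 0.0, 150.0]
ft_force: [-0.0, -0.4, 1.8]
grip_width: 0.301
```

Emit:
play_rows(series=[[0,0,0,0,0,0,-1],[0,0,0,0,0,0,-1],[0,0,0,0,0,0,-1],[0,0,0,0,0,0,-1],[0,0,0,0,0,0,-1]])

```text
time_s: 8.4
eef_pos: [499.2, -275.0, 85.7]
tcp_rot: [-180.0, 0.0, 150.0]
ft_force: [0.9, -0.5, 2.8]
grip_width: 0.306
```

```bash
python3 plan.py 499.5 -274 160 180 0 150
```

```text
t 8.4 pos [ 499.2 -275.    85.7] rpy [-1.8000e+02  1.0000e-02  1.4999e+02] F [ 0.91 -0.54  2.77] w 0.306 q [ -41.    15.7   98.7    0.    65.6 -101. ]
shift cm [ 0.02  0.1  -7.43] rotvec [-0.    0.01 -0.01]
```

The disc press is done: about 4 N change, foot about 5.3 mm in, held for over 1.2 s. I'll lift off and refine the housing pose from all the frames so far.

Emit:
play_rows(series=[[0,0,-0.5,0,0,0,-1],[0,0,-2,0,0,0,-1],[0,0,-5,0,0,0,-1],[0,0,-9,0,0,0,-1],[0,0,-11,0,0,0,-1]])

```text
time_s: 9.02
eef_pos: [499.6, -275.1, 198.5]
tcp_rot: [-180.0, 0.1, 150.0]
ft_force: [-0.7, -0.5, -1.3]
grip_width: 0.306
```

```bash
cat > tilt.py <<'E'
from plan import *
X0=np.array([576.3,-14.6,77.0])
ez=np.array([0,0,1.])
ns=[]
for n in("top0","top1","top2","top3","side0","side1","side2"):
    c=load(n);C=cloud(c);g=cv2.cvtColor(c["image"],cv2.COLOR_RGB2GRAY)
    y=np.radians(-13);B=np.array([[np.cos(y),np.sin(y)],[-np.sin(y),np.cos(y)]])
    l=(C[:,:,:2]-[569,-36])@B.T
    m=(abs(l[:,:,0])<45)&(l[:,:,1]>3)&(l[:,:,1]<42)&(C[:,:,2]>50)&(C[:,:,2]<105)
    p=C[m]
    if len(p)<80: print(n,"few",len(p));continue
    w=np.ones(len(p))
    A=np.c_[p[:,:2]-X0[:2],np.ones(len(p))]
    for k in range(20):
        co=np.linalg.lstsq(A*w[:,None],p[:,2]*w,rcond=None)[0];r=p[:,2]-A@co;w=np.sqrt(1/(1+(r/1.0)**2))
    nn=np.array([-co[0],-co[1],1]);nn/=np.linalg.norm(nn)
    print(n,len(p),"tilt",np.degrees(np.arccos(nn[2])).round(2),"az",np.degrees(np.arctan2(nn[1],nn[0])).round(1),"z@spot",co[2].round(2),"mad",np.median(abs(r)).round(2))
    # profile along x'
    print("   ",[round(float(np.median(p[(abs(l[m][:,0]-a)<5),2])),1) for a in(-40,-30,-20,-10,0,10,20,30,40)])
t=load("top3");g=cv2.cvtColor(t["image"],cv2.COLOR_RGB2GRAY)[144:161,291:308].astype(float);mm=g>90;v,u=np.nonzero(mm);w=g[mm]-90
rt=[(u*w).sum()/w.sum()+291,(v*w).sum()/w.sum()+144];print("ring top3",rt,atz(t,[rt],76.9))
print("ring side0",atz(load("side0"),[(261.7,195.6)],76.9))
def crop(c,x0,y0,w,h,k): return cv2.resize(c["image"][y0:y0+h,x0:x0+w,::-1],None,fx=k,fy=k,interpolation=cv2.INTER_CUBIC)
out=[]
for th in (10.3,14):
    R=Ro.from_euler("ZY",[-13,-th],degrees=True).as_matrix();o=X0-R@[5,22,14]
    for n,b in(("top3",(272,120,75,70)),("side1",(235,172,75,55))):
        c=load(n);k=5;im=crop(c,*b,k);im=cv2.convertScaleAbs(im,alpha=1.8)
        for q in([(55,50,14),(55,-50,14),(-55,-50,14),(-55,50,14)],[(-55,50,-14),(-55,-50,-14),(-55,-50,14),(-55,50,14)]):
            cv2.polylines(im,[np.int32((proj(c,o+np.float64(q)@R.T)+.5-b[:2])*k)],True,(0,0,255) if q[0][0]>0 else (0,255,255),1)
        out.append(cv2.resize(im,(375,295)))
cv2.imwrite("pics/ov.png",np.vstack([np.hstack(out[:2]),np.hstack(out[2:])]))
E
python3 tilt.py
```

```text
top0 616 tilt 9.99 az 164.7 z@spot 77.55 mad 1.87
    [69.7, 72.0, 73.4, 75.2, 77.4, 78.5, 80.9, 81.9, 84.3]
top1 608 tilt 9.66 az 160.2 z@spot 77.21 mad 1.75
    [70.4, 70.8, 73.4, 74.5, 77.2, 78.8, 79.7, 81.7, 83.8]
top2 609 tilt 9.51 az 168.6 z@spot 77.19 mad 1.65
    [69.7, 71.4, 73.6, 74.9, 76.5, 78.8, 80.2, 82.0, 83.6]
top3 614 tilt 10.19 az 163.8 z@spot 76.91 mad 1.83
    [69.9, 70.9, 72.7, 74.5, 77.0, 78.3, 80.1, 81.7, 84.1]
side0 276 tilt 10.19 az 166.1 z@spot 76.9 mad 0.91
    [69.5, 70.9, 72.7, 74.7, 77.0, 78.3, 80.1, 81.7, 83.5]
side1 281 tilt 10.41 az 165.7 z@spot 76.86 mad 0.83
    [69.3, 71.0, 72.8, 74.6, 76.6, 78.5, 80.6, 81.9, 83.9]
side2 277 tilt 10.11 az 165.2 z@spot 76.95 mad 0.9
    [69.3, 71.1, 73.2, 74.6, 76.3, 78.5, 80.2, 81.8, 83.3]
ring top3 [np.float64(298.8889655172414), np.float64(151.6255172413793)] [[578.66254611 -13.08361256  76.9       ]]
ring side0 [[576.69668029 -16.1161506   76.9       ]]
```

View pics/ov.png

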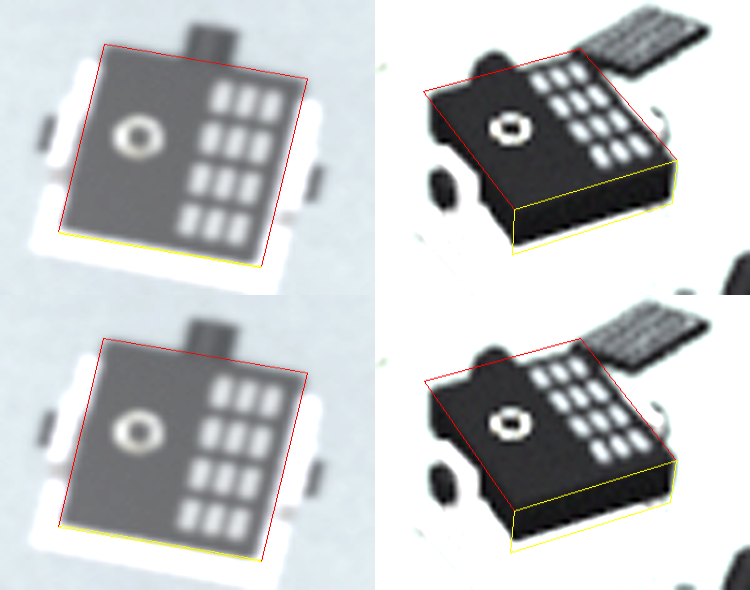

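Depth from both cameras agrees on a tilt of 10.1° with the normal's azimuth at about 165.5°, and the 10.3° overlay (upper row) matches the edges. The ring sits at about (577.4,-14.7,77.0), which agrees with the height of 76.7 expected from the given sizes. I'll move to 100 mm off the face along the normal.

```bash
python3 plan.py 560.2 -10.4 178 180 10.2 166
```

```text
t 9.025 pos [ 499.6 -275.1  198.5] rpy [-1.7998e+02  1.2000e-01  1.5000e+02] F [-0.71 -0.54 -1.34] w 0.306 q [ -41.     8.8   93.2    0.    77.9 -101. ]
shift cm [ 7.99 25.96  2.03] rotvec [ -1.46 -10.01 -15.96]
```

Emit:
play_rows(series=[[1.6,5,0,-0.3,-2,-3.2,-1],[3.2,10.4,0,-0.6,-4,-6.4,-1],[4.8,15.6,0,-0.9,-6,-9.6,-1],[6.4,20.8,1,-1.2,-8,-12.8,-1],[8,26,2,-1.46,-10,-16,-1]])

```text
time_s: 9.65
eef_pos: [559.5, -7.9, 175.8]
tcp_rot: [180.0, 10.1, 166.1]
ft_force: [-0.1, 0.2, -1.8]
grip_width: 0.302
```

Emit:
play_rows(series=[[0,0,0,0,0,0,-1],[0,0,0,0,0,0,-1],[0,0,0,0,0,0,-1]])

```text
time_s: 10.02
eef_pos: [560.0, -11.1, 176.2]
tcp_rot: [180.0, 10.1, 165.9]
ft_force: [0.1, 0.3, -2.7]
grip_width: 0.304
```

```bash
python3 - <<'E'
from plan import *
for n in("side","top"):
    c=ctrl.camera(n); pickle.dump(c,open(n+"4.pkl","wb"))
s,t=load("side4"),load("top4")
def crop(c,x0,y0,w,h,k): return cv2.resize(c["image"][y0:y0+h,x0:x0+w,::-1],None,fx=k,fy=k,interpolation=cv2.INTER_CUBIC)
cv2.imwrite("pics/v4.png",crop(s,210,100,110,120,5))
p,R=st(); n=-R.apply([0,0,1]);tip=p-n*71.2
print("n",n,"tip",tip,"tip px pred",proj(s,tip)); 
for h in (85,): 
  N=-Ro.from_euler("xyz",[180,10.2,166],degrees=True).apply([0,0,1]);go(np.array([577.4,-14.7,77])+N*h,[180,10.2,166])
E
```

```text
t 10.125 pos [560.1 -11.  176. ] rpy [179.95  10.09 165.91] F [-0.62  0.62 -1.94] w 0.303 q [-1.340e+01  5.000e-01  1.052e+02 -1.000e-01  6.420e+01 -8.930e+01]
n [-0.17009971  0.0418492   0.98453783] tip [572.19182594 -14.0106777  105.94628774] tip px pred [[261.74340764 186.81216162]]
t 10.125 pos [560.1 -11.  176. ] rpy [179.95  10.09 165.91] F [-0.62  0.62 -1.94] w 0.303 q [-1.340e+01  5.000e-01  1.052e+02 -1.000e-01  6.420e+01 -8.930e+01]
shift cm [0.01 0.06 1.56] rotvec [ 0.03 -0.11 -0.09]
```

View pics/v4.png

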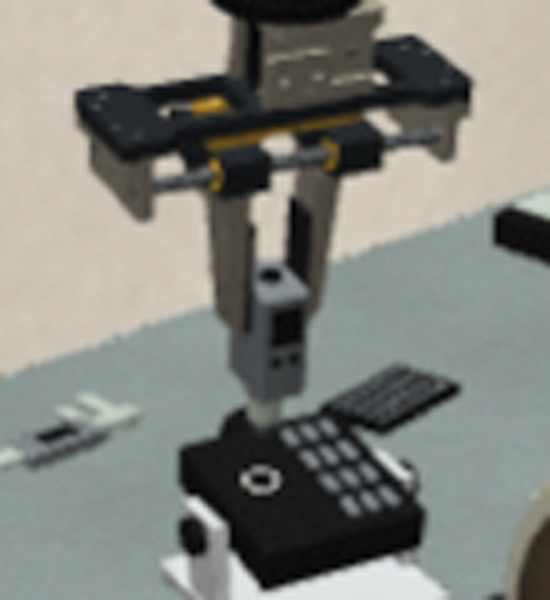

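The tip is above the ring: foot at about side pixel (263,186), ring at (262,196). I'll advance along the normal.

Emit:
play_rows(series=[[-0.05,0.1,0.6,0,0,0,-1],[-0.05,0.17,1.2,0,0,0,-1],[-0.05,0.17,1.8,0,0,0,-1],[-0.05,0.17,2.3,0,0,0,-1],[-0.05,0.17,2.3,0,0,0,-1]])

```text
time_s: 10.75
eef_pos: [564.4, -9.1, 152.4]
tcp_rot: [180.0, 10.0, 166.0]
ft_force: [-0.6, -0.1, -1.7]
grip_width: 0.303
```

```bash
python3 - <<'E'
from plan import *
c=ctrl.camera("side"); pickle.dump(c,open("side5.pkl","wb"))
im=c["image"][165:215,235:290,::-1];cv2.imwrite("pics/v5.png",cv2.resize(cv2.convertScaleAbs(im,alpha=2.5),None,fx=11,fy=11,interpolation=cv2.INTER_CUBIC))
N=-Ro.from_euler("xyz",[180,10.2,166],degrees=True).apply([0,0,1]);go(np.array([578.2,-13.8,77.1])+N*66.2,[180,10.2,166])
E
```

```text
t 10.8 pos [564.6  -9.1 152.8] rpy [179.95  10.04 166.03] F [-0.12  0.28 -2.71] w 0.301 q [-1.310e+01  2.600e+00  1.058e+02 -1.000e-01  6.150e+01 -8.910e+01]
shift cm [-0.07 -0.13  1.09] rotvec [ 0.06 -0.16  0.03]
```

View pics/v5.png

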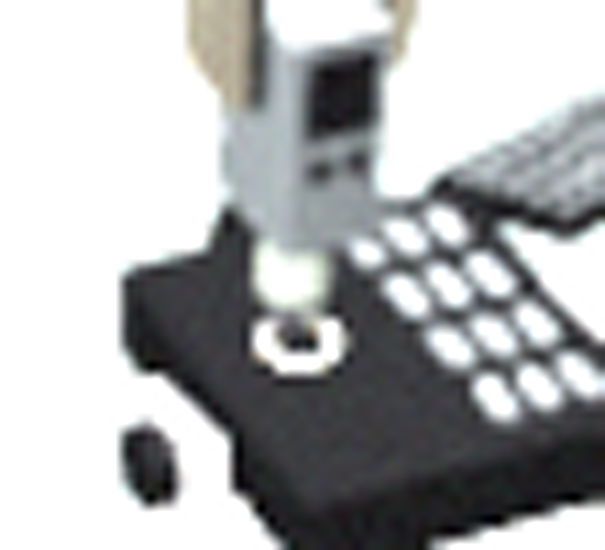

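```bash
python3 - <<'E'
from plan import *
c=load("side5");p,R=st();n=-R.apply([0,0,1])
tip=p-n*71.2
k=11
im=cv2.resize(cv2.convertScaleAbs(c["image"][165:215,235:290,::-1],alpha=2.5),None,fx=k,fy=k,interpolation=cv2.INTER_NEAREST)
x,y=R.apply([1,0,0]),R.apply([0,1,0]);a=np.linspace(0,2*np.pi,40)[:,None]
def ring(cn,r,col): cv2.polylines(im,[np.int32((proj(c,cn+r*(np.cos(a)*x+np.sin(a)*y))+.5-[235,165])*k)],True,col,1)
ring(tip+n*2,5,(0,0,255));ring(tip+n*14,9,(0,255,0));ring(tip+n*36,14,(0,160,0));ring(np.array([577.4,-14.7,77]),9,(255,0,0))
q=p-n*3.2
for sx in(1,-1):
  for b in((-20,-14),(20,-14),(20,14),(-20,14)):pass
for zz in(-32,32): cv2.polylines(im,[np.int32((proj(c,np.array([q+n*zz+x*u+y*v for u,v in((-20,-14),(20,-14),(20,14),(-20,14))]))+.5-[235,165])*k)],True,(0,200,255),1)
cv2.imwrite("pics/v5o.png",im);print(proj(c,tip),proj(c,[577.4,-14.7,77]))
E
```

```text
t 10.8 pos [564.6  -9.1 152.8] rpy [179.95  10.04 166.03] F [-0.12  0.28 -2.71] w 0.301 q [-1.310e+01  2.600e+00  1.058e+02 -1.000e-01  6.150e+01 -8.910e+01]
[[260.48546424 194.17731184]] [[261.14049279 195.64972915]]
```

View pics/v5o.png

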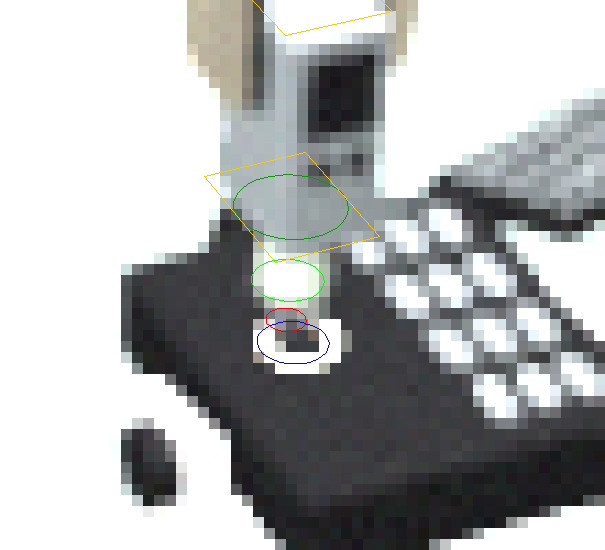

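The overlay puts the foot about 2 mm from the ring's centre line, with the landing well inside the 9 mm limit. I'll trim sideways and advance gently.

Emit:
play_rows(series=[[-0.05,-0.1,0.2,0,0,0,-1],[-0.07,-0.13,0.4,0,0,0,-1],[-0.07,-0.13,0.6,0,0,0,-1],[-0.07,-0.13,0.75,0,0,0,-1],[-0.07,-0.13,0.75,0,0,0,-1]])

```text
time_s: 11.42
eef_pos: [566.5, -11.0, 146.0]
tcp_rot: [180.0, 10.1, 166.0]
ft_force: [-0.9, 0.1, -0.3]
grip_width: 0.3
```

```bash
python3 - <<'E'
from plan import *
N=-Ro.from_euler("xyz",[180,10.2,166],degrees=True).apply([0,0,1]);go(np.array([578,-14,77.1])+N*66.2,[180,10.2,166])
E
```

```text
t 11.425 pos [566.5 -11.  146. ] rpy [179.95  10.08 166.03] F [-0.91  0.12 -0.27] w 0.3 q [-1.330e+01  3.300e+00  1.059e+02 -1.000e-01  6.070e+01 -8.930e+01]
shift cm [ 0.05 -0.02  0.38] rotvec [ 0.05 -0.12  0.03]
```

Emit:
play_rows(series=[[0,0,0.1,0,0,0,-1],[0,0,0.2,0,0,0,-1],[0,0,0.3,0,0,0,-1],[0,0,0.38,0,0,0,-1],[0,0,0.38,0,0,0,-1]])

```text
time_s: 12.05
eef_pos: [567.2, -11.1, 142.3]
tcp_rot: [179.9, 10.1, 166.0]
ft_force: [-1.2, 0.1, 0.9]
grip_width: 0.303
```

Emit:
play_rows(series=[[0,0,0,0,0,0,-1],[0,0,0,0,0,0,-1],[0,0,0,0,0,0,-1],[0,0,0,0,0,0,-1],[0,0,0,0,0,0,-1]])

```text
time_s: 12.68
eef_pos: [567.1, -11.1, 142.2]
tcp_rot: [180.0, 10.1, 166.0]
ft_force: [-0.1, 0.0, 1.2]
grip_width: 0.302
```

Emit:
play_rows(series=[[0,0,0,0,0,0,-1],[0,0,0,0,0,0,-1],[0,0,0,0,0,0,-1],[0,0,0,0,0,0,-1],[0,0,0,0,0,0,-1]])

```text
time_s: 13.3
eef_pos: [567.1, -11.1, 142.2]
tcp_rot: [179.9, 10.1, 166.0]
ft_force: [-0.8, 0.4, 1.5]
grip_width: 0.305
```

```bash
python3 - <<'E'
from plan import *
F=[]
for i in range(4):
    c=ctrl.camera("side");F.append(ctrl.read_state()["ft_force"])
print("meanF",np.mean(F,0)); pickle.dump(c,open("side6.pkl","wb"))
p,R=st();n=-R.apply([0,0,1]);print("face point under axis",p-n*66.2, "h over spot plane",(p-np.array([577.4,-14.7,77]))@n)
im=c["image"][165:215,235:290,::-1];cv2.imwrite("pics/v6.png",cv2.resize(cv2.convertScaleAbs(im,alpha=2.5),None,fx=11,fy=11,interpolation=cv2.INTER_NEAREST))
C=cloud(c);l=(C[:,:,:2]-[569,-36])
m=(np.linalg.norm(l,axis=2)<45)&(C[:,:,2]>60)&(C[:,:,2]<85);P=C[m];A=np.c_[P[:,:2]-[577.4,-14.7],np.ones(len(P))];w=np.ones(len(P))
for k in range(20):
    co=np.linalg.lstsq(A*w[:,None],P[:,2]*w,rcond=None)[0];r=P[:,2]-A@co;w=np.sqrt(1/(1+r**2))
print("plane now",co,"tilt",np.degrees(np.arctan(np.hypot(*co[:2]))))
E
```

```text
meanF [-0.87867562  0.24695742  1.78928092]
t 13.5 pos [567.  -11.1 142.1] rpy [179.95  10.08 166.03] F [-1.69 -0.56  1.99] w 0.303 q [-1.33e+01  3.70e+00  1.06e+02 -1.00e-01  6.02e+01 -8.93e+01]
face point under axis [578.29951295 -13.81368882  76.95915569] h over spot plane 66.04351948033784
plane now [ 1.67562141e-01 -3.74921524e-02  7.70161138e+01] tilt 9.742984246447289
```

View pics/v6.png

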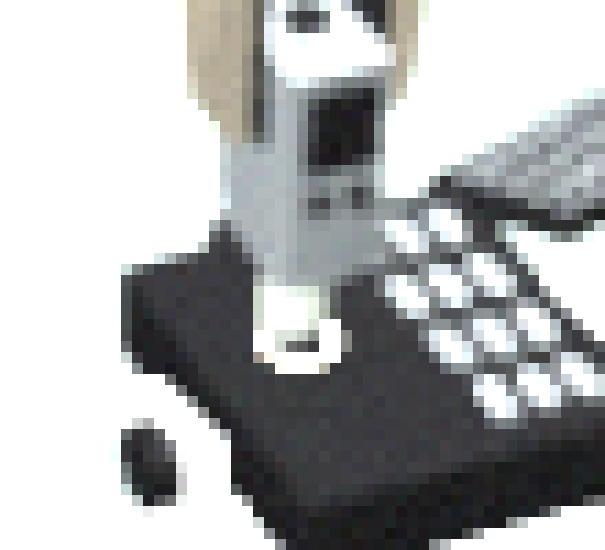

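The foot meets the face inside the ring: side pixel (262,196), with the ring's front edge still visible. Normal force is about 3.7 N, so the foot is about half in. Face plane and ring have not moved, and the press has lasted over 1 s. Handing in.

```bash
python3 -c "
from workcell import ctrl
print(ctrl.job_done())
s=ctrl.read_state();print(s['time_s'],s['eef_pos'],s['ft_force'],s['grip_width'])"
```

```text
the job is handed in; nothing more can be done
None
the job is handed in; nothing more can be done
```

The job is handed in with the gauge still held on the tilted housing, foot about half in. The system gives no verdict, so what follows is from my own readings.

- **Disc press:** I lifted the gauge from the dock and pressed it upright on the round disc. The force rose by about 4 N, so the foot was about 5 mm in. It held for over 1.2 s, about 1 mm from the disc centre I had measured. The arm hid the disc from both cameras, so this rests on that earlier position and on the foot touching at about 20 mm, the disc's height.
- **Housing press:** I pressed square to the face, with the tool tilted 10.1°. Depth from the cameras gave the face tilt as 9.5–10.4°. The last force change was about 3.7 N, so the foot was about 4.5 mm in, held for over 1 s before handing in.
- **Position in the ring:** The foot's landing point works out about 1.3 mm from my estimate of the ring's centre, and the last picture shows the foot inside the ring. The ring and face had not visibly moved.

**Disagreements:**
- A rough fit to the housing's corners gave 14.6° tilt. I went with the depth readings and the edge overlay, which both supported about 10°.
- The two cameras placed the ring about 3.5 mm apart, so I used a point between them.
- The gauge appeared about 1 pixel (2 mm) off its predicted place in the side view.

All of these are inside the tolerances. I saw no contact with the other parts, but took no final top picture to confirm that they had not moved.

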